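# Set the song selector under its oak cover

## Task

Lift the oak cover of the sloping song-selector box by its brass cross-barrel and fold it right back so that it stays propped open on its brass props. Then push the black knob in and turn it clockwise from the single stud to the next position, the pair of studs, letting it spring back out there. Leave the cover propped open and do not disturb the things lying around.

Things in the scene. Friction and masses are not known exactly. Their poses are not given: they have to be found in the camera images.
- cover (a joint): oak cover's hinge, rad: 0 shut, grows as it swings up and back to its stop at 2.2 on two brass props. Slack: let go below 1.65 it falls shut, above 1.85 it falls back onto the props. The cover (0.2 kg) is a hood 130 mm long up the slope, 124 wide, 56 high, open underneath, over the knob. Its barrel (point cover_tab) is 160 mm down the slope and 50 mm out from point cover_hinge when shut.
- cover_tab (a point): centre of the brass cross-barrel for lifting the cover: 14 mm diameter, 22 mm long, flat ends, parallel to the hinge, 30 mm clear of the middle of the cover's free edge on a stem 8 mm wide. Turns with the cover. Axes: y along the barrel, x towards the cover (up the slope when shut), z out of the cover's top. Held by its ends it can pivot between the fingers.
- cover_hinge (a point): middle of the cover's hinge line, on the sloping brass face near its upper edge; fixed to the box. Axes: x up the slope, y along the hinge (to the left seen from the robot), z square out of the face. The face slopes 35 degrees from level and looks up and towards the robot, so z leans 35 degrees from vertical. The cover opens by a positive turn about y.
- knob (a joint): turn of the black horn knob, rad, growing clockwise seen from outside: within 0.16 of 0 at the single stud, 1.047 at the pair of studs (pointer straight up the slope), 2.094 at three studs. Out, it is locked in its notch (play 0.16 either way); pushed in 6 mm or more it turns freely. Let go within 0.16 of a position it springs out; let go between positions it stays in.
- knob_press (a joint): how far the knob is pushed in along its axis, m: 0 out, 0.009 fully in. A spring resists with 4 N at the start and 8 N fully in.
- knob_grip (a point): centre of the knob's finger bar, on its axis, 30 mm out from the face, 70 mm down the slope from the hinge. Bar 52 mm long, 14 thick, 28 high (14 either way of this point along the axis), on a flange of 52 mm diameter, 6 thick, whose top is 14 mm below this point. Axes: x along the bar to its brass pointer, y across the bar, z out along the axis. Moves and turns with the knob.
- cage_door_mid (a point): silver-plated birdcage door, a flat wire frame 80 x 56 x 4 mm; a loose bystander on the oak ledge board; the point is near its middle, half-way up.
- whistle_mid (a point): copper whistle tube 70 mm long, 13 mm across; a loose bystander on the oak ledge board; the point is near its middle, half-way up.
- burnisher_mid (a point): bone-handled burnisher 130 mm long, 12 mm high; a loose bystander on the oak ledge board; the point is near its middle, half-way up.
- snail_cam_mid (a point): brass snail cam, about 36 mm across, 6 mm thick with a 12 mm high hub; a loose bystander on the oak ledge board; the point is near its middle, half-way up.
- loupe_mid (a point): jeweller's loupe of black horn, 36 mm across, 32 mm high; a loose bystander on the oak ledge board; the point is near its middle, half-way up.
- oil_cup_mid (a point): small white oil cup, 44 mm across, 28 mm high; a loose bystander on the cabinet top; the point is near its middle, half-way up.
- screwdriver_grip (a point): grip of a wooden-handled screwdriver 140 mm long, a loose bystander lying on the cabinet top.

How it is judged:
By the outcome, as a careful person would: the job done as asked, in the order asked, and still so for the second after the job is handed in, with the robot touching nothing.
It also fails if it takes over 56 s, if anything falls off the work surface, if the arm or the gripper's body presses on something with over 40 N, if the wrist force passes 120 N, or if a joint passes its speed limit or range.

## Robot

A 6-joint arm with a two-finger parallel gripper is mounted at the origin on the work surface. World frame = base frame: x ahead of the robot, y to its left, z up, the work surface at z = 0. Lengths are in m, angles in degrees, forces in N, time in s.
With the tool pointing down it reaches from about 0.3 to 0.75 m from the base axis. Payload 8.5 kg.
Tool frame: the origin (TCP) lies on the centre line of the jaws, within the pads' length; the fingertips stand 17 mm ahead of it and the grasp point (between the pads) lies 2 mm behind it; z points along the fingers, y is the direction in which the jaws open and shut (so a half turn about z gives the same grasp; the last joint's range is limited). The gripper opens to 85 mm and grips with 20 to 120 N. Pads are 22 mm wide; open, the fingers measure 114 mm over their backs; the gripper's body (76 mm by 85 mm) begins 54 mm behind the grasp point. The pads swing forward as they close: fully open they stand 13 mm farther back than shut.
Start: joints at [61.805, 21.807, 74.336, -0, 83.858, -12.336], TCP at [0.15, 0.529, 0.248] pointing down, gripper open.
Joint ranges: [-178.18, 178.18], [-50.72, 133.34], [12.68, 142.11], [-81.47, 261.47], [9.98, 163.14], [-165.26, 165.26]. Speed limits (degrees/s): [136.94, 136.94, 180, 180, 180, 180].

## Interface

Orientations are given as a 3x3 rotation matrix whose columns are the frame's x, y, z axes.
In Python, from rig import env, imaging, close_job gives the robot as it stands.
- The arm moves only by the tool step_arm, never from a script. Its argument "steps" is one flat list of numbers, 7 for each row, row after row: the opening, from 0 (shut) to 1 (fully open), then the shift along the tool's x, y, z as a fraction of full scale, then the turn, a rotation vector about the tool's x, y, z as a fraction of full scale. A call has 1 to 10 rows; each row is the pose to reach, as a shift and turn from the pose commanded when the call began, along the tool's axes at that moment; what a row does not reach only later rows make up. Full scale, the value 1, is 0.3 m for a shift and 45 degrees for a turn. A row lasts 1/10 s, in which the tool goes at most 50 mm and 8.59 degrees, less where a joint would pass 70% of its speed; a pose out of reach is approached as far as the arm can. A call with a number of a shift or a turn outside -1 to 1 is refused whole. A call with a gripper value outside its range is refused whole. The fingers move at their own pace and stop on an object; "grip_force" is the grip in N (left out, the last holds). Time passes only in rows, so rows that repeat a pose let the fingers close. It gives the time, the measured TCP pose, the force and the opening at its end, in the units of the state.
- env.observe(): the state, without advancing time (a new reading comes with each control period).
- imaging.get_image(name): name is "scene" or "top" or "wrist"; returns (picture, depth): 400x640x3 uint8, blue, green, red; 400x640 float32, m along the optical axis (not along the pixel's ray), 0 where there is no reading.
- imaging.get_calibration(name): a dict with "camera_matrix" (3x3 intrinsics, pixels), "world_from_camera" (4x4, takes a point from camera to world coordinates). Camera axes: x right, y down, z forward; pixel columns grow to the right and rows downward; lengths in m; the calibration is good to about 2 mm. A picture is of the moment at which its call begins: read the wrist's pose just before it. get_calibration takes no time and is no camera call; for the wrist camera it gives the pose at the moment of the call.
- close_job(): hands the job in, once; it reports no verdict.
Trained networks look in the newest picture that a camera, given by its name, has taken for a name from the list of things; names that differ only in an ending like _2 or _b are one class to them, and where a whole thing is asked for, a point or a joint stands for the part that bears it (a point fixed in the world has none). Each returns a list of dicts, best first, with "score" (0 to 1); they miss things now and then, are a little off and sometimes report something else, mostly with a low value. They report only what shows in the picture. A call takes as long as a camera call.
- imaging.spot_in(camera, target): "pixel" ([column, row] in pixels, amid what is visible of it).
- imaging.regions_of(camera, target): "mask" (400x640 bool, what is visible of it) and "pixel" ([column, row] in pixels, amid what is visible of it).
- imaging.pinpoint(camera, target): "pixel" ([column, row] in pixels: a listed point, or the origin of a listed thing).
The state is a dict: "time_s": time; "q": joint angles; "qvel": joint speeds; "joint_efforts": joint torques, N m; "position": TCP position; "tool_rot": TCP orientation; "ft_force": force on the tool from outside, world axes, zero at the start; "wrist_torque": the same for the moment, N m; "grip_width": finger opening in m.
Only numpy, scipy, OpenCV 4.12 (cv2) and the standard library are available. Lean on these libraries where they do the work, as an engineer would, in place of code of your own. Each camera call takes 0.05 s, during which the arm holds its last target.

## Working session

There is one attempt and no reset: what is moved stays moved. The work goes in short steps, Python scripts to look and compute and a tool call to move; the robot and the scene stay as the last step left them, time stands still between calls to the robot, and variables do not carry over. Pictures are saved under pics/ and viewed, and the job is handed in when it is done.

Besides the shell and the picture viewer there is one more tool, called as name(argument=value, ...), one argument or row to a line, values as JSON. step_arm: Moves the arm, as the interface text tells. Shift numbers are shares of 0.3 m and turn numbers shares of 45 degrees, none past 1 either way. Its arguments: {"type":"object","properties":{"steps":{"type":"array","items":{"type":"number"}},"grip_force":{"type":"number"}},"required":["steps"]}

```bash
ls; mkdir -p pics; cat > h.py <<'E'
import numpy as np, cv2
from rig import env, imaging, close_job
def px2w(cam,u,v,d,cal=None):
    c=cal or imaging.get_calibration(cam);K=np.array(c["camera_matrix"]);T=np.array(c["world_from_camera"])
    p=np.linalg.inv(K)@np.array([u,v,1.])*d
    return T[:3,:3]@p+T[:3,3]
def w2px(cam,p):
    c=imaging.get_calibration(cam);K=np.array(c["camera_matrix"]);T=np.linalg.inv(np.array(c["world_from_camera"]))
    q=K@(T[:3,:3]@np.array(p)+T[:3,3]);return q[:2]/q[2],q[2]
def cloud(cam,d):
    c=imaging.get_calibration(cam);K=np.array(c["camera_matrix"]);T=np.array(c["world_from_camera"])
    v,u=np.mgrid[0:400,0:640]
    P=np.stack([(u-K[0,2])/K[0,0]*d,(v-K[1,2])/K[1,1]*d,d],-1)
    return P@T[:3,:3].T+T[:3,3]
E
python3 - <<'E'
from h import *
np.set_printoptions(precision=4,suppress=True)
s=env.observe();print({k:s[k] for k in s})
for c in ["scene","top"]:
    im,d=imaging.get_image(c);cv2.imwrite(f"pics/{c}0.png",im);np.save(f"{c}0.npy",d)
    P=cloud(c,d)
    for n in ["cover_tab","cover_hinge"]:
        for r in imaging.pinpoint(c,n)[:2]:
            u,v=r["pixel"];ui,vi=int(round(u)),int(round(v));print(c,n,r["score"],u,v,d[vi,ui],P[vi,ui])
    cal=imaging.get_calibration(c);print(cal)
E
```

```text
pics
{'time_s': 0.0, 'q': array([ 61.8057,  21.8381,  74.3856,  -0.0023,  83.8577, -12.3353]), 'qvel': array([-0.0585,  0.0955, -0.1139, -0.0334, -0.0022,  0.071 ]), 'joint_efforts': array([  0.0016, -44.8467, -23.1284,  -0.0001,   0.0048,  -0.    ]), 'position': array([0.1502, 0.5288, 0.2477]), 'tool_rot': array([[-0.9619,  0.2733, -0.0006],
       [ 0.2733,  0.9619, -0.0013],
       [ 0.0003, -0.0014, -1.    ]]), 'ft_force': array([-0.5536,  0.4635, -0.369 ]), 'wrist_torque': array([-0.0133,  0.0624, -0.0368]), 'grip_width': 0.0856324231570197}
scene cover_tab 0.91 293.5 201.4 1.2301482 [ 0.4996 -0.1071  0.1051]
scene cover_hinge 0.78 309.5 215.7 1.1182548 [ 0.6247 -0.1096  0.1357]
{'camera_matrix': array([[427.4528,   0.    , 327.9579],
       [  0.    , 427.4528, 199.5099],
       [  0.    ,   0.    ,   1.    ]]), 'world_from_camera': array([[ 0.4171,  0.51  , -0.7523,  1.4636],
       [ 0.9085, -0.2112,  0.3606, -0.461 ],
       [ 0.025 , -0.8338, -0.5514,  0.7895],
       [ 0.    ,  0.    ,  0.    ,  1.    ]])}
top cover_tab 0.79 350.6 219.9 1.0376241 [ 0.4751 -0.105   0.091 ]
top cover_tab 0.57 302.2 199.6 1.0979272 [0.532  0.0364 0.0437]
top cover_hinge 0.57 356.1 158.3 1.0223337 [ 0.6366 -0.1055  0.1432]
{'camera_matrix': array([[377.7697,   0.    , 318.4178],
       [  0.    , 377.7697, 199.7941],
       [  0.    ,   0.    ,   1.    ]]), 'world_from_camera': array([[ 0.0712, -0.9728,  0.2206,  0.2939],
       [-0.9974, -0.0705,  0.0112, -0.0234],
       [ 0.0047, -0.2208, -0.9753,  1.1149],
       [ 0.    ,  0.    ,  0.    ,  1.    ]])}
```

View pics/scene0.png

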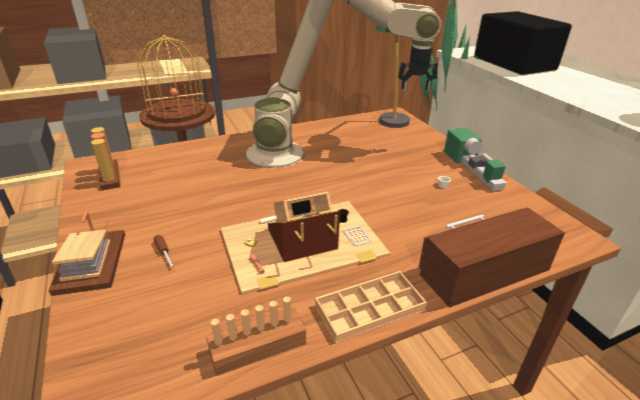

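View pics/top0.png

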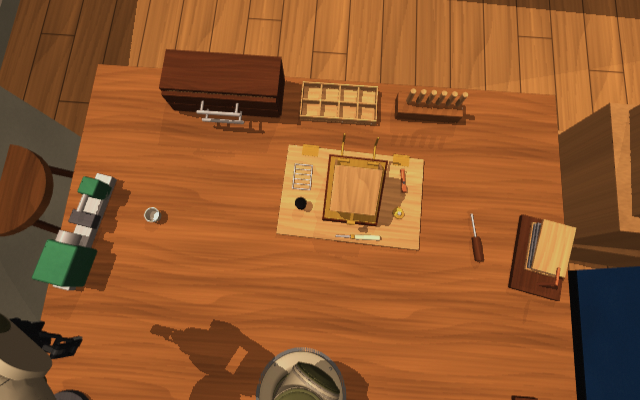

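```bash
python3 - <<'E'
import cv2
a=cv2.imread("pics/scene0.png")[130:290,220:420];cv2.imwrite("pics/scene0z.png",cv2.resize(a,None,fx=3.7,fy=3.7,interpolation=2))
a=cv2.imread("pics/top0.png")[100:250,270:450];cv2.imwrite("pics/top0z.png",cv2.resize(a,None,fx=4,fy=4,interpolation=2))
E
```

```text
(no output)
```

View pics/scene0z.png

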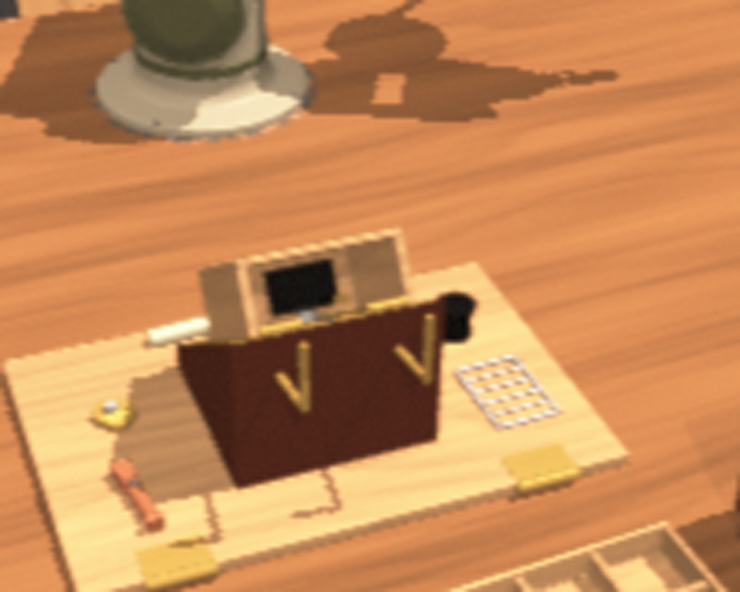

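View pics/top0z.png

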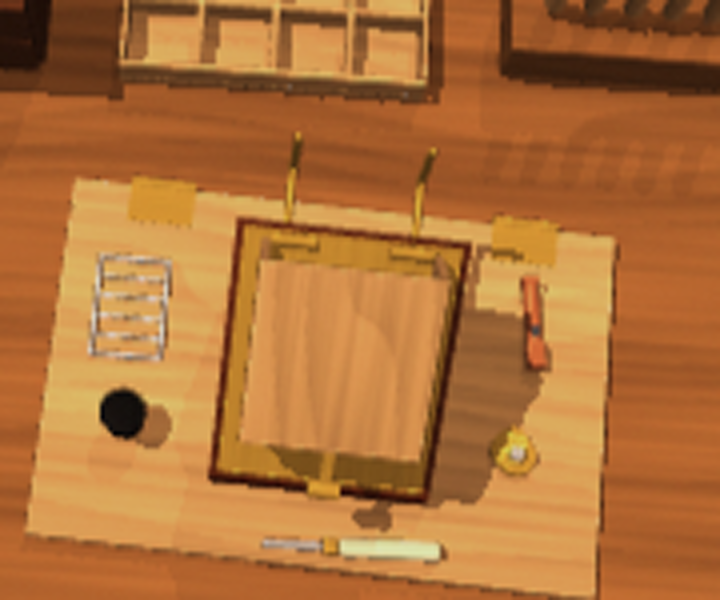

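```bash
python3 - <<'E'
from h import *
np.set_printoptions(precision=4,suppress=True)
d=np.load("top0.npy");P=cloud("top",d)
# hood top region
reg=[(338,170),(378,172),(372,212),(334,208)]
m=np.zeros((400,640),np.uint8);cv2.fillPoly(m,[np.array(reg)],1)
Q=P[m>0];c=Q.mean(0);n=np.linalg.svd(Q-c)[2][2];n*=np.sign(n[2]);print("plane",c,n,np.degrees(np.arccos(n[2])),np.degrees(np.arctan2(n[1],n[0])), np.std((Q-c)@n))
for (u,v) in [(330,155),(386,162),(323,219),(375,224),(350,221),(351,222),(352,222),(300,203),(350,237),(375,237)]: print(u,v,P[v,u])
print(imaging.get_calibration("wrist"))
for n in ["cover_tab","cover_hinge","burnisher_mid","loupe_mid","snail_cam_mid","whistle_mid","cage_door_mid","oil_cup_mid"]:
    r=imaging.pinpoint("top",n)
    for q in r[:1]:
        u,v=[int(round(x)) for x in q["pixel"]];print(n,q["score"],q["pixel"],P[v,u])
for r in imaging.regions_of("top","cover")[:1]:
    m=r["mask"];print(r["score"],m.sum(),r["pixel"])
E
```

```text
plane [ 0.5448 -0.1085  0.148 ] [-0.8657 -0.5005  0.0003] 89.98046426478832 -149.96700491186323 0.029038374093871874
330 155 [ 0.6398 -0.0347  0.1439]
386 162 [ 0.6322 -0.1874  0.1402]
323 219 [ 0.4845 -0.0284  0.0215]
375 224 [ 0.4791 -0.18    0.0304]
350 221 [ 0.4716 -0.1022  0.0939]
351 222 [ 0.4694 -0.1052  0.092 ]
352 222 [ 0.4688 -0.1076  0.0963]
300 203 [0.522  0.0413 0.047 ]
350 237 [ 0.4386 -0.1111  0.0112]
375 237 [ 0.4423 -0.1825  0.0231]
{'camera_matrix': array([[343.0083,   0.    , 324.6321],
       [  0.    , 343.0083, 193.1374],
       [  0.    ,   0.    ,   1.    ]]), 'world_from_camera': array([[ 0.2727,  0.9287,  0.2512,  0.0864],
       [ 0.9621, -0.2629, -0.0725,  0.5477],
       [-0.0013,  0.2615, -0.9652,  0.375 ],
       [ 0.    ,  0.    ,  0.    ,  1.    ]])}
cover_tab 0.79 [350.6, 219.9] [ 0.4751 -0.105   0.091 ]
cover_hinge 0.57 [356.1, 158.3] [ 0.6366 -0.1055  0.1432]
burnisher_mid 0.7 [356.5, 232.4] [ 0.4548 -0.1281  0.0096]
loupe_mid 0.42 [299.5, 201.1] [0.5284 0.0419 0.045 ]
snail_cam_mid 0.42 [398.9, 213.8] [ 0.5153 -0.2506  0.0222]
whistle_mid 0.62 [405.9, 175.5] [ 0.6372 -0.2715  0.0099]
cage_door_mid 0.59 [302.2, 176.0] [0.6142 0.0443 0.0096]
oil_cup_mid 0.78 [150.6, 215.7] [0.4596 0.4832 0.0043]
0.78 2267 [357.1, 189.3]
```

```bash
cat >> h.py <<'E'
from scipy.spatial.transform import Rotation as Ro
def plan(pt,Rt,s=None):
    s=s or env.observe();R=np.array(s["tool_rot"]);p=np.array(s["position"])
    sh=R.T@(np.array(pt)-p)/0.3; tu=np.degrees(Ro.from_matrix(R.T@Rt).as_rotvec())/45
    return sh,tu
def frame(yaw):
    a=np.radians(35);Z=Ro.from_euler('z',yaw,degrees=True).as_matrix()
    X=Z@[np.cos(a),0,np.sin(a)];Y=Z@[0,1,0];N=Z@[-np.sin(a),0,np.cos(a)]
    return np.array(X),np.array(Y),np.array(N)
E
python3 - <<'E'
from h import *
np.set_printoptions(precision=4,suppress=True)
d=np.load("top0.npy");P=cloud("top",d)
def fit(reg):
    m=np.zeros((400,640),np.uint8);cv2.fillPoly(m,[np.array(reg)],1)
    Q=P[(m>0)&(d>0)]
    for i in range(6):
        c=np.median(Q,0) if i==0 else Q.mean(0);n=np.linalg.svd(Q-c)[2][2];n*=np.sign(n[2]);r=abs((Q-c)@n);Q=Q[r<max(2*np.median(r),.002)]
    print("plane",c,n,np.degrees(np.arccos(n[2])),"yaw",np.degrees(np.arctan2(-n[1],-n[0])),np.std((Q-c)@n),len(Q))
fit([(340,170),(376,172),(372,207),(336,204)])
# box left & right rim edges etc
for v in range(160,222,6):
    print(v,[f"{x:.3f}" for x in P[v,318:345:3,2]],P[v,350])
E
```

```text
plane [ 0.5506 -0.1095  0.1492] [-0.5751  0.0246  0.8177] 35.14581497367878 yaw -2.4465705681876213 0.001018937303522811 1011
160 ['0.014', '0.013', '0.012', '0.013', '0.137', '0.134', '0.151', '0.142', '0.145'] [ 0.6317 -0.09    0.1377]
166 ['0.013', '0.010', '0.016', '0.014', '0.122', '0.127', '0.179', '0.183', '0.185'] [ 0.5999 -0.0878  0.1826]
172 ['0.011', '0.013', '0.012', '0.116', '0.111', '0.117', '0.169', '0.172', '0.172'] [ 0.5873 -0.0894  0.1712]
178 ['0.011', '0.013', '0.012', '0.105', '0.106', '0.161', '0.161', '0.161', '0.164'] [ 0.5733 -0.0908  0.1637]
184 ['0.014', '0.012', '0.014', '0.092', '0.095', '0.151', '0.150', '0.152', '0.151'] [ 0.5593 -0.0922  0.1554]
190 ['0.013', '0.012', '0.013', '0.083', '0.086', '0.144', '0.140', '0.145', '0.144'] [ 0.5459 -0.0939  0.1444]
196 ['0.013', '0.015', '0.011', '0.071', '0.074', '0.129', '0.132', '0.133', '0.132'] [ 0.5328 -0.0957  0.1315]
202 ['0.011', '0.013', '0.061', '0.065', '0.091', '0.122', '0.122', '0.120', '0.124'] [ 0.5165 -0.0967  0.1307]
208 ['0.010', '0.012', '0.050', '0.055', '0.111', '0.114', '0.115', '0.112', '0.113'] [ 0.5035 -0.0987  0.1151]
214 ['0.009', '0.013', '0.040', '0.042', '0.039', '0.040', '0.046', '0.044', '0.041'] [ 0.4897 -0.1006  0.1013]
220 ['0.016', '0.010', '0.010', '0.014', '0.020', '0.028', '0.031', '0.034', '0.033'] [ 0.4747 -0.1022  0.0923]
```

```bash
python3 - <<'E'
from h import *
np.set_printoptions(precision=3,suppress=True)
X,Y,N=frame(-2.5);R=np.stack([X,-Y,-N],1)
tab=np.array([.475,-.105,.092]);t=tab+.15*N
print(t,*plan(t,R))
E
```

```text
[ 0.389 -0.101  0.215] [-1.34  -1.803  0.112] [-1.117  0.131  3.543]
```

step_arm(
  steps=[1,-0.45,-0.6,0,0,0,1,1,-0.45,-0.6,0,0,0,1,1,-0.45,-0.6,0,0,0,1,1,-0.45,-0.6,0,0,0,1,1,-0.45,-0.6,0,0,0,1,1,-0.45,-0.6,0,0,0,1],
)

```text
time_s: 1.35
position: [0.2317, 0.3168, 0.2487]
tool_rot: [[-0.48, 0.877, 0.001], [0.877, 0.48, -0.0], [-0.0, 0.001, -1.0]]
ft_force: [-0.2, 1.0, 0.3]
grip_width: 0.0854
```

```bash
cat > p.py <<'E'
from h import *
np.set_printoptions(precision=3,suppress=True)
s=env.observe();print(s["time_s"],s["q"],s["position"],s["ft_force"],s["grip_width"])
X,Y,N=frame(-2.5);R=np.stack([X,-Y,-N],1)
tab=np.array([.475,-.105,.092]);t=tab+.15*N
print(t,*plan(t,R))
E
python3 p.py
```

```text
1.35 [36.418  5.728 96.571 -0.029 77.67   7.762] [0.232 0.317 0.249] [-0.24   1.048  0.318] 0.08535222124248788
[ 0.389 -0.101  0.215] [-1.474 -0.208  0.113] [-0.817  0.461  2.594]
```

step_arm(
  steps=[1,-0.8,-0.1,0,0,0,1,1,-0.8,-0.1,0,0,0,1,1,-0.8,-0.1,0,0,0,1,1,-0.8,-0.1,0,0,0,1,1,-0.8,-0.1,0,0,0,1,1,-0.8,-0.1,0,0,0,1],
)

```text
time_s: 1.95
position: [0.3235, 0.0909, 0.2486]
tool_rot: [[0.285, 0.959, 0.001], [0.959, -0.285, -0.001], [-0.001, 0.001, -1.0]]
ft_force: [0.3, 0.7, 0.5]
grip_width: 0.0855
```

```bash
python3 p.py
```

```text
1.95 [ -4.742  -0.504 103.298  -0.051  77.136  11.832] [0.323 0.091 0.249] [0.273 0.667 0.452] 0.08552943488012944
[ 0.389 -0.101  0.215] [-0.551  0.392  0.113] [-0.512  0.659  1.632]
```

step_arm(
  steps=[1,-0.5,0.35,0,0,0,1,1,-0.5,0.35,0,0,0,1,1,-0.5,0.35,0,0,0,1,1,-0.5,0.35,0,0,0,1,1,-0.5,0.35,0,0,0,1,1,-0.5,0.35,0,0,0,1],
)

```text
time_s: 2.55
position: [0.3818, -0.0793, 0.2482]
tool_rot: [[0.877, 0.481, -0.0], [0.481, -0.877, 0.0], [-0.0, -0.0, -1.0]]
ft_force: [-0.2, 0.3, -0.2]
grip_width: 0.0854
```

```bash
python3 p.py
```

```text
2.55 [-29.263   5.499  96.923  -0.001  77.598  31.99 ] [ 0.382 -0.079  0.248] [-0.177  0.311 -0.156] 0.08536329509609193
[ 0.389 -0.101  0.215] [-0.014  0.076  0.111] [-0.212  0.759  0.672]
```

step_arm(
  steps=[1,-0.01,0.08,0.11,-0.212,0.759,0.672,1,-0.01,0.08,0.11,-0.212,0.759,0.672,1,-0.01,0.08,0.11,-0.212,0.759,0.672,1,-0.01,0.08,0.11,-0.212,0.759,0.672,1,-0.01,0.08,0.11,-0.212,0.759,0.672,1,-0.01,0.08,0.11,-0.212,0.759,0.672,1,-0.01,0.08,0.11,-0.212,0.759,0.672,1,-0.01,0.08,0.11,-0.212,0.759,0.672],
)

```text
time_s: 3.35
position: [0.3909, -0.1009, 0.2156]
tool_rot: [[0.819, -0.035, 0.573], [-0.028, -0.999, -0.021], [0.574, 0.001, -0.819]]
ft_force: [0.5, -0.4, 0.1]
grip_width: 0.0852
```

```bash
python3 p.py; python3 - <<'E'
from h import *
np.set_printoptions(precision=4,suppress=True)
cal=imaging.get_calibration("wrist")
im,d=imaging.get_image("wrist");cv2.imwrite("pics/w1.png",im);np.save("w1.npy",d)
import pickle;pickle.dump(cal,open("w1.pkl","wb"))
for n in ["cover_tab","cover_hinge"]:
    for r in imaging.pinpoint("wrist",n)[:2]:
        u,v=r["pixel"];print(n,r["score"],u,v,d[int(round(v)),int(round(u))],px2w("wrist",u,v,d[int(round(v)),int(round(u))],cal))
print(w2px("wrist",[.475,-.105,.092]))
E
```

```text
3.35 [-46.486  -2.034 119.722  36.868  41.961  22.044] [ 0.391 -0.101  0.216] [ 0.529 -0.403  0.144] 0.08519217528071887
[ 0.389 -0.101  0.215] [-0.006  0.001 -0.001] [-0.005  0.     0.009]
cover_tab 0.92 324.9 196.7 0.28030208 [ 0.4649 -0.1035  0.0931]
(array([326.4944, 185.9334]), np.float64(0.2846408964928085))
```

View pics/w1.png

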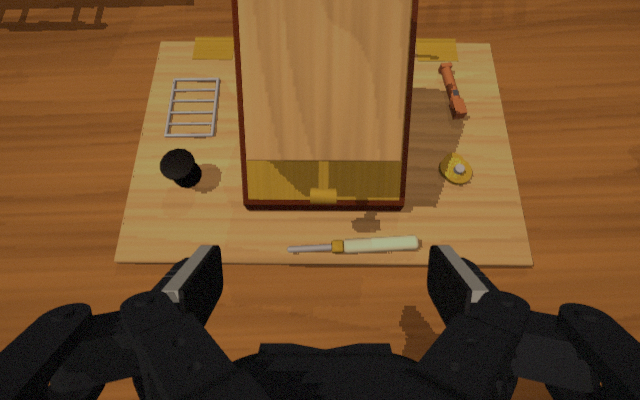

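```bash
python3 - <<'E'
from h import *
import pickle
np.set_printoptions(precision=4,suppress=True)
cal=pickle.load(open("w1.pkl","rb"));d=np.load("w1.npy")
print(d[186:212:2,312:336:4])
im=cv2.imread("pics/w1.png");cv2.imwrite("pics/w1z.png",cv2.resize(im[140:220,230:420],None,fx=4,fy=4,interpolation=0))
print(px2w("",323,196.7,d[192:200,316:330].mean()+.007,cal))
# hood top plane
K=cal["camera_matrix"];T=cal["world_from_camera"]
v,u=np.mgrid[0:400,0:640];P=np.stack([(u-K[0,2])/K[0,0]*d,(v-K[1,2])/K[1,1]*d,d],-1)@T[:3,:3].T+T[:3,3]
Q=P[20:150,255:395].reshape(-1,3);c=Q.mean(0);n=np.linalg.svd(Q-c)[2][2];n*=np.sign(n[2])
print(c,n,np.degrees(np.arccos(n[2])),np.degrees(np.arctan2(-n[1],-n[0])),np.std((Q-c)@n))
# hood side edges using height above plane
X,Y,N=frame(-2.5)
on=abs((P-c)@n)<.004
for r in range(10,156,24):
    us=np.where(on[r,200:450])[0]+200;a,b=P[r,us[0]],P[r,us[-1]];print(r,us[0],us[-1],a,b,(a+b)/2)
E
```

```text
[[0.3353 0.3347 0.2814 0.2802 0.3351 0.335 ]
 [0.2838 0.285  0.2824 0.2811 0.2839 0.2846]
 [0.2815 0.2813 0.2823 0.2814 0.2812 0.2818]
 [0.2787 0.2809 0.2799 0.2804 0.28   0.2794]
 [0.2801 0.2795 0.2792 0.2808 0.2781 0.2795]
 [0.2794 0.2806 0.2805 0.2797 0.2802 0.2798]
 [0.2793 0.2792 0.2806 0.2803 0.2797 0.2803]
 [0.2796 0.2802 0.2814 0.2804 0.2796 0.2802]
 [0.2819 0.2822 0.2831 0.2822 0.2823 0.281 ]
 [0.3405 0.3409 0.3413 0.341  0.3401 0.3401]
 [0.3444 0.3442 0.3437 0.3445 0.3448 0.3438]
 [0.3508 0.3514 0.3492 0.3498 0.3494 0.3508]
 [0.357  0.3578 0.3581 0.3578 0.3579 0.3559]]
[ 0.4671 -0.102   0.0869]
[ 0.5353 -0.1055  0.1436] [-0.5457  0.0255  0.8376] 33.11485763404227 -2.6707077682495584 0.01807845008700683
10 238 410 [ 0.5807 -0.0453  0.1716] [ 0.5764 -0.168   0.1718] [ 0.5785 -0.1066  0.1717]
34 239 408 [ 0.5683 -0.0444  0.162 ] [ 0.5628 -0.1669  0.1635] [ 0.5655 -0.1056  0.1628]
58 241 407 [ 0.5539 -0.0446  0.1537] [ 0.5506 -0.1671  0.1529] [ 0.5523 -0.1059  0.1533]
82 242 405 [ 0.54   -0.0439  0.1442] [ 0.5359 -0.1659  0.1444] [ 0.538  -0.1049  0.1443]
106 243 404 [ 0.5264 -0.0429  0.1334] [ 0.5225 -0.1661  0.1331] [ 0.5244 -0.1045  0.1332]
130 244 402 [ 0.5121 -0.0418  0.1221] [ 0.5065 -0.1646  0.1246] [ 0.5093 -0.1032  0.1233]
154 246 400 [ 0.4958 -0.0421  0.113 ] [ 0.4917 -0.1639  0.1128] [ 0.4938 -0.103   0.1129]
```

View pics/w1z.png

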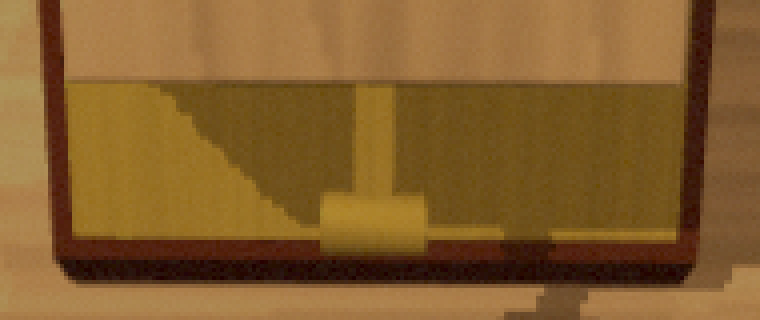

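```bash
cat >> h.py <<'E'
YAW=-2.5
X,Y,N=frame(YAW);RT=np.stack([X,-Y,-N],1)
TAB=np.array([.4674,-.1022,.0876]);HIN=TAB+.16*X-.05*N
def tabat(th):
    r=TAB-HIN; return HIN+Ro.from_rotvec(Y*th).apply(r)
def st():
    s=env.observe();print(round(s["time_s"],2),"q",s["q"].round(1),"p",s["position"].round(4),"F",s["ft_force"].round(1),"T",s["wrist_torque"].round(2),"g",round(s["grip_width"],4));return s
np.set_printoptions(precision=4,suppress=True)
E
python3 - <<'E'
from h import *
s=st();print("HIN",HIN,tabat(2.2))
print(*plan(TAB-.002*N,RT,s))
E
```

```text
3.5 q [-46.5  -2.  119.7  36.9  41.9  22. ] p [ 0.3912 -0.1008  0.2156] F [ 0.3  0.6 -0.6] T [0.01 0.25 0.02] g 0.0853
HIN [ 0.627  -0.1092  0.1384] [ 0.6799 -0.1115  0.2975]
[-0.0368 -0.0046  0.502 ] [-0.0055 -0.0005  0.0094]
```

step_arm(
  steps=[0.6,-0.037,-0.004,0.15,0,0,0.008,0.6,-0.037,-0.004,0.3,0,0,0.008,0.6,-0.037,-0.004,0.4,0,0,0.008,0.6,-0.037,-0.004,0.4,0,0,0.008],
)

```text
time_s: 3.9
position: [0.4515, -0.1011, 0.1079]
tool_rot: [[0.821, -0.039, 0.57], [-0.036, -0.999, -0.017], [0.57, -0.007, -0.821]]
ft_force: [-0.7, -0.4, 0.1]
grip_width: 0.0512
```

```bash
python3 - <<'E'
from h import *
s=st();print(*plan(TAB-.002*N,RT,s))
cal=imaging.get_calibration("wrist")
im,d=imaging.get_image("wrist");cv2.imwrite("pics/w2.png",im)
for r in imaging.pinpoint("wrist","cover_tab")[:2]:
        u,v=r["pixel"];print(r["score"],u,v,px2w("wrist",u,v,d[int(round(v)),int(round(u))]+.007,cal))
E
```

```text
3.9 q [-38.1  17.7 122.8  63.6  22.2  -2.3] p [ 0.4515 -0.1011  0.1079] F [-0.7 -0.4  0.1] T [0.04 0.24 0.02] g 0.0512
[0.0051 0.0021 0.0927] [-0.0103  0.0049 -0.0007]
0.68 325.9 239.6 [ 0.4679 -0.1018  0.0879]
0.29 135.6 94.8 [0.6146 0.0528 0.007 ]
```

View pics/w2.png

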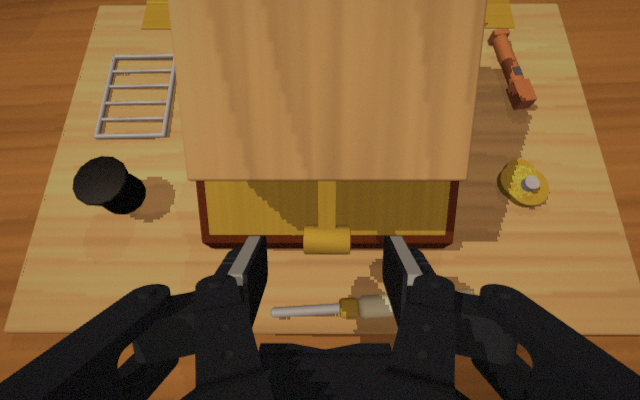

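step_arm(
  steps=[0.6,0.005,0.002,0.05,-0.01,0.005,0,0.6,0.005,0.002,0.092,-0.01,0.005,0,0.6,0.005,0.002,0.092,-0.01,0.005,0],
)

```text
time_s: 4.3
position: [0.4678, -0.103, 0.09]
tool_rot: [[0.815, -0.046, 0.578], [-0.035, -0.999, -0.029], [0.579, 0.003, -0.815]]
ft_force: [-0.8, -0.7, -0.3]
grip_width: 0.0512
```

```bash
python3 - <<'E'
from h import *
s=st();print(*plan(TAB-.002*N,RT,s))
E
```

```text
4.3 q [-36.3  21.5 122.2  73.6  19.4 -11.3] p [ 0.4678 -0.103   0.09  ] F [-0.8 -0.7 -0.3] T [0.04 0.29 0.05] g 0.0512
[-0.0059 -0.0026  0.0123] [ 0.0049 -0.0081  0.0005]
```

step_arm(
  steps=[0,0,0,0.006,0,0,0,0,0,0,0.006,0,0,0,0,0,0,0.006,0,0,0,0,0,0,0.006,0,0,0,0,0,0,0.006,0,0,0],
  grip_force=30,
)

```text
time_s: 4.8
position: [0.4685, -0.1025, 0.0886]
tool_rot: [[0.815, -0.045, 0.578], [-0.035, -0.999, -0.028], [0.579, 0.003, -0.816]]
ft_force: [-3.0, 2.6, 8.5]
grip_width: 0.0211
```

```bash
python3 - <<'E'
from h import *
s=st();print(*plan(TAB-.002*N,RT,s))
im,d=imaging.get_image("wrist");cv2.imwrite("pics/w3.png",im)
E
```

```text
4.8 q [-36.2  21.8 122.2  74.3  19.3 -12. ] p [ 0.4685 -0.1025  0.0886] F [-3.   2.6  8.5] T [ 0.38 -0.03  0.21] g 0.0211
[-0.0049 -0.001   0.0072] [ 0.0041 -0.0081  0.0001]
```

View pics/w3.png

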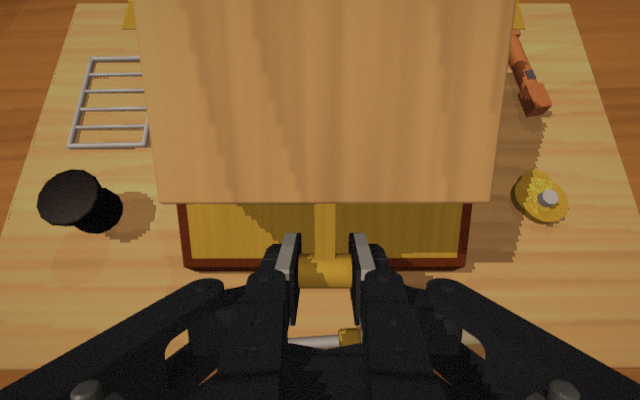

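```bash
python3 - <<'E'
from h import *
R=env.observe()["tool_rot"]
for i in range(1,11):
    th=.108*i;print(round(th,3),(R.T@(tabat(th)-TAB)/.3).round(3))
E
```

```text
0.108 [ 0.021  0.    -0.056]
0.216 [ 0.049  0.    -0.11 ]
0.324 [ 0.082  0.001 -0.161]
0.432 [ 0.12   0.001 -0.207]
0.54 [ 0.163  0.001 -0.249]
0.648 [ 0.211  0.001 -0.287]
0.756 [ 0.262  0.001 -0.319]
0.864 [ 0.316  0.001 -0.345]
0.972 [ 0.373  0.001 -0.365]
1.08 [ 0.431  0.001 -0.38 ]
```

step_arm(
  steps=[0,0.021,0,-0.056,0,0,0,0,0.049,0,-0.11,0,0,0,0,0.082,0,-0.161,0,0,0,0,0.12,0,-0.207,0,0,0,0,0.163,0,-0.249,0,0,0],
)

```text
time_s: 5.35
position: [0.4646, -0.1024, 0.1776]
tool_rot: [[0.816, -0.047, 0.576], [-0.036, -0.999, -0.03], [0.576, 0.003, -0.817]]
ft_force: [9.2, 3.3, -4.7]
grip_width: 0.0216
```

```bash
python3 - <<'E'
from h import *
s=st()
im,d=imaging.get_image("wrist");cv2.imwrite("pics/w4.png",im)
im,d=imaging.get_image("scene");cv2.imwrite("pics/s4.png",cv2.resize(im[130:290,220:420],None,fx=3.7,fy=3.7,interpolation=2))
s=st();R=s["tool_rot"];print(R)
# estimate current theta from position
p=s["position"]+.002*N
r=p-HIN;a=np.arctan2(r@N,-r@X);a0=np.arctan2(.05,.16);th=a-a0;print("theta",th,"rad",np.hypot(r@N,r@X))
for i in range(0,11):
    t=.54+.13*i;print(round(t,3),(R.T@(tabat(t)-tabat(.54))/.3).round(3))
E
```

```text
5.35 q [-36.5   9.7 115.3  38.9  30.5  26.4] p [ 0.4646 -0.1024  0.1776] F [ 9.2  3.3 -4.7] T [ 0.54 -0.32  0.35] g 0.0216
5.45 q [-36.5   9.6 115.3  39.   30.5  26.2] p [ 0.4649 -0.1023  0.1784] F [-3.6 -1.7 -0.9] T [-0.15  1.   -0.12] g 0.0213
[[ 0.8151 -0.0452  0.5776]
 [-0.034  -0.999  -0.0301]
 [ 0.5783  0.0049 -0.8158]]
theta 0.5576370568847349 rad 0.16859553856212653
0.54 [0. 0. 0.]
0.67 [ 0.057  0.    -0.044]
0.8 [ 0.12   0.001 -0.081]
0.93 [ 0.187  0.001 -0.109]
1.06 [ 0.257  0.001 -0.128]
1.19 [ 0.329  0.001 -0.138]
1.32 [ 0.402  0.001 -0.139]
1.45 [ 0.474  0.001 -0.13 ]
1.58 [ 0.544  0.001 -0.111]
1.71 [ 0.611  0.001 -0.084]
1.84 [ 0.675  0.001 -0.049]
```

View pics/w4.png

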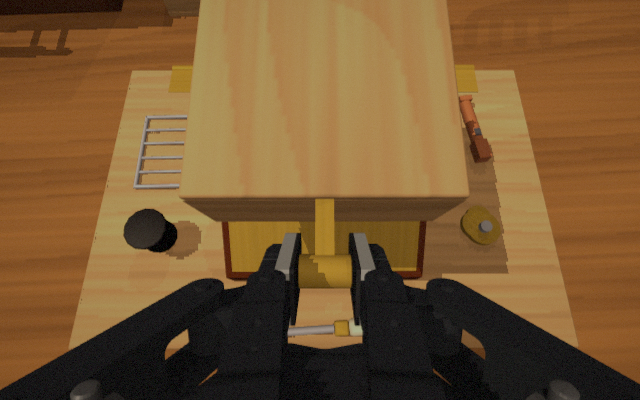

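View pics/s4.png

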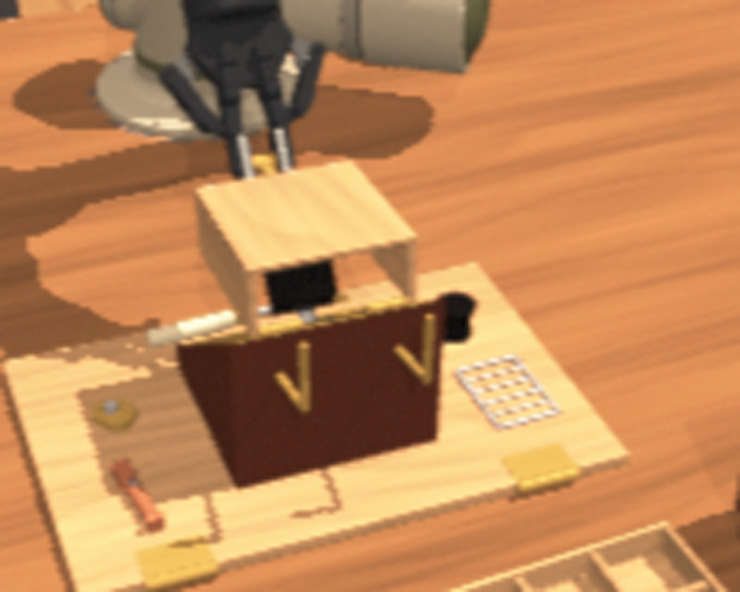

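Lifting works: the barrel (327,270 in the wrist picture) is held and the hood is about 30° open. Continuing the arc.

step_arm(
  steps=[0,0.057,0,-0.044,0,0,0,0,0.12,0,-0.081,0,0,0,0,0.187,0,-0.109,0,0,0,0,0.257,0,-0.128,0,0,0,0,0.329,0,-0.138,0,0,0,0,0.402,0,-0.139,0,0,0,0,0.474,0,-0.13,0,0,0],
)

```text
time_s: 6.15
position: [0.5587, -0.1063, 0.2917]
tool_rot: [[0.816, -0.046, 0.577], [-0.036, -0.999, -0.029], [0.577, 0.003, -0.817]]
ft_force: [-2.1, -0.5, -0.6]
grip_width: 0.0213
```

```bash
python3 - <<'E'
from h import *
s=st();R=s["tool_rot"];print(R)
p=s["position"]+.002*N
r=p-HIN;a=np.arctan2(r@N,-r@X);a0=np.arctan2(.05,.16);th=a-a0;print("theta",th,"rad",np.hypot(r@N,r@X))
for i in range(0,9):
    t=1.45+.1*i;print(round(t,3),(R.T@(tabat(t)-tabat(1.45))/.3).round(3))
E
```

```text
6.15 q [-29.1   9.9  91.7  20.1  47.9  54. ] p [ 0.5587 -0.1063  0.2917] F [-2.1 -0.5 -0.6] T [0.03 0.77 0.03] g 0.0213
[[ 0.8158 -0.0462  0.5765]
 [-0.0358 -0.9989 -0.0294]
 [ 0.5773  0.0034 -0.8165]]
theta 1.4570638429755394 rad 0.16982904987577802
1.45 [0. 0. 0.]
1.55 [ 0.054 -0.     0.013]
1.65 [ 0.107 -0.     0.032]
1.75 [ 0.158 -0.     0.055]
1.85 [ 0.206 -0.     0.084]
1.95 [ 0.251 -0.001  0.117]
2.05 [ 0.292 -0.001  0.154]
2.15 [ 0.329 -0.001  0.196]
2.25 [ 0.362 -0.001  0.241]
```

step_arm(
  steps=[0,0.054,0,0.013,0,0,0,0,0.107,0,0.032,0,0,0,0,0.158,0,0.055,0,0,0,0,0.206,0,0.084,0,0,0,0,0.251,0,0.117,0,0,0,0,0.292,0,0.154,0,0,0,0,0.325,0,0.19,0,0,0,0,0.325,0,0.19,0,0,0],
)

```text
time_s: 6.95
position: [0.6727, -0.1113, 0.3018]
tool_rot: [[0.814, -0.046, 0.58], [-0.036, -0.999, -0.029], [0.58, 0.003, -0.814]]
ft_force: [-0.1, 3.1, 6.3]
grip_width: 0.021
```

```bash
python3 - <<'E'
from h import *
s=st();R=s["tool_rot"]
p=s["position"]+.002*N
r=p-HIN;a=np.arctan2(r@N,-r@X);a0=np.arctan2(.05,.16);th=a-a0;print("theta",th,"rad",np.hypot(r@N,r@X))
im,d=imaging.get_image("wrist");cv2.imwrite("pics/w5.png",im)
im,d=imaging.get_image("scene");cv2.imwrite("pics/s5.png",cv2.resize(im[100:290,210:430],None,fx=3.4,fy=3,interpolation=2))
E
```

```text
6.95 q [-23.6  20.8  74.4  15.1  52.   63.2] p [ 0.6727 -0.1113  0.3018] F [-0.1  3.1  6.3] T [ 0.5  -0.19  0.32] g 0.021
theta 2.143085762475007 rad 0.17091363771284052
```

View pics/w5.png

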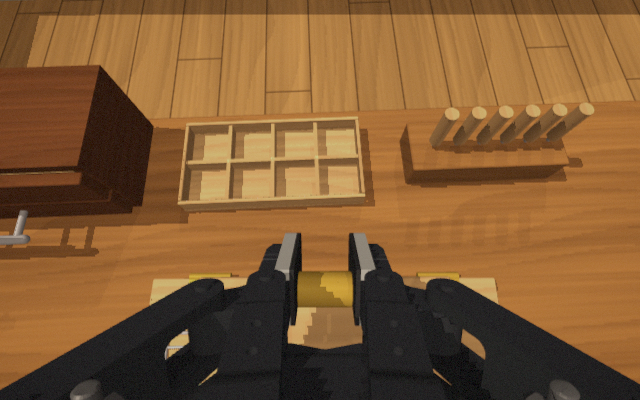

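View pics/s5.png

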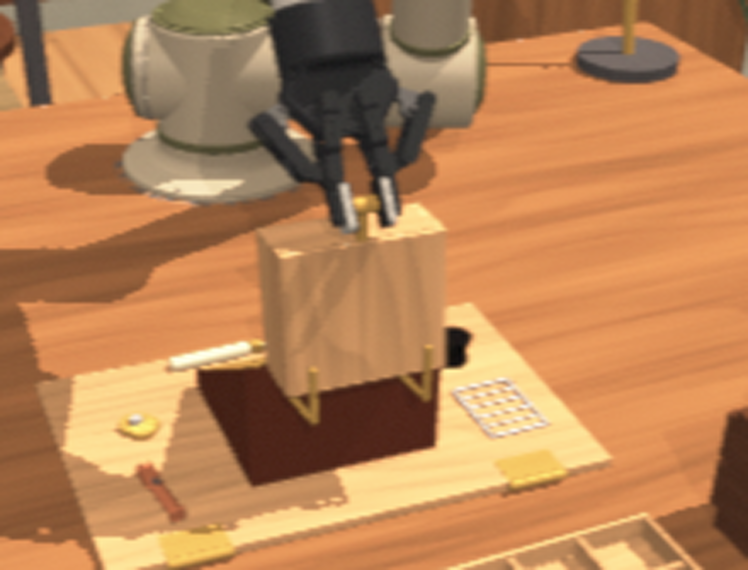

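step_arm(
  steps=[0.5,0,0,0,0,0,0,0.5,0,0,0,0,0,0,0.5,0,0,0,0,0,0,0.5,0,0,-0.08,0,0,0,0.5,0,0,-0.2,0,0,0,0.5,0,0,-0.3,0,0,0],
)

```text
time_s: 7.65
position: [0.6185, -0.1091, 0.3748]
tool_rot: [[0.816, -0.046, 0.576], [-0.036, -0.999, -0.029], [0.577, 0.003, -0.817]]
ft_force: [-0.1, 0.2, 0.2]
grip_width: 0.0426
```

```bash
python3 - <<'E'
from h import *
s=st()
im,d=imaging.get_image("scene");cv2.imwrite("pics/s6.png",cv2.resize(im[100:290,210:430],None,fx=3.4,fy=3,interpolation=2))
r=imaging.pinpoint("scene","cover_tab")[:1];print(r)
u,v=r[0]["pixel"];print(px2w("scene",u,v,d[int(round(v)),int(round(u))]),tabat(2.2))
KG=HIN-.07*X+.03*N;print("knob",KG)
# hover pose: tool rotated -60 about tool z
R2=RT@Ro.from_euler('z',-60,degrees=True).as_matrix()
print("hover",KG+.12*N,*plan(KG+.12*N,R2,s))
E
```

```text
7.65 q [-25.9  12.9  73.7  14.9  61.1  63.3] p [ 0.6185 -0.1091  0.3748] F [-0.1  0.2  0.2] T [0.04 0.26 0.01] g 0.0426
[{'pixel': [320.1, 172.7], 'score': 0.73}]
[ 0.6837 -0.1093  0.2975] [ 0.6799 -0.1115  0.2975]
knob [ 0.5525 -0.1059  0.1228]
hover [ 0.4838 -0.1029  0.2211] [-0.663  -0.0014  0.1589] [ 0.0074 -0.0024 -1.334 ]
```

View pics/s6.png

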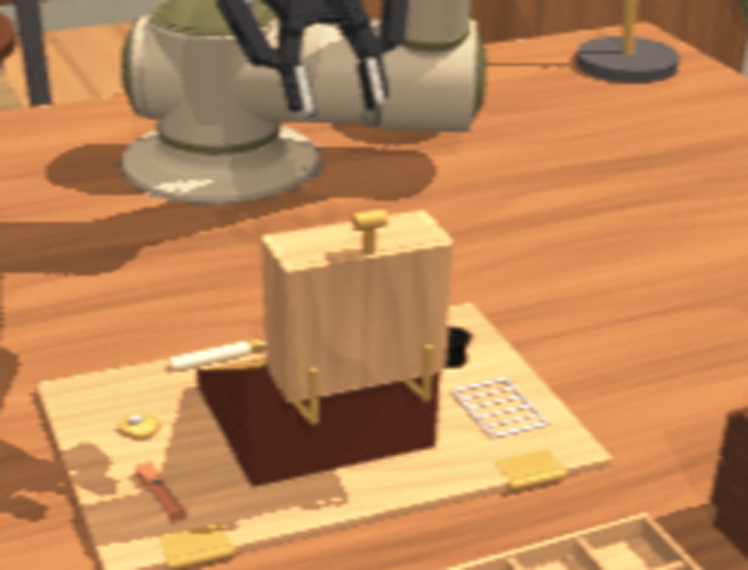

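step_arm(
  steps=[0.6,-0.15,0,0,0,0,0,0.6,-0.3,0,0,0,0,-0.2,0.6,-0.45,0,0.05,0,0,-0.4,0.6,-0.6,0,0.1,0,0,-0.6,0.6,-0.663,0,0.13,0,0,-0.8,0.6,-0.663,0,0.13,0,0,-1,0.6,-0.663,0,0.13,0,0,-1],
)

```text
time_s: 8.45
position: [0.4786, -0.1028, 0.2253]
tool_rot: [[0.608, 0.548, 0.574], [0.684, -0.729, -0.028], [0.403, 0.409, -0.819]]
ft_force: [0.5, 0.2, 0.2]
grip_width: 0.051
```

```bash
python3 - <<'E'
from h import *
import pickle
s=st()
cal=imaging.get_calibration("wrist");im,d=imaging.get_image("wrist");cv2.imwrite("pics/w7.png",im);np.save("w7.npy",d);pickle.dump(cal,open("w7.pkl","wb"))
for r in imaging.pinpoint("wrist","knob_grip")[:2]:
        u,v=r["pixel"];print(r["score"],u,v,px2w("wrist",u,v,d[int(round(v)),int(round(u))],cal))
KG=HIN-.07*X+.03*N;print("knob",KG,w2px("wrist",KG),w2px("wrist",HIN))
E
```

```text
8.45 q [-35.2   6.4 108.7  29.8  38.2  -7.1] p [ 0.4786 -0.1028  0.2253] F [0.5 0.2 0.2] T [0.04 0.25 0.  ] g 0.051
0.65 326.1 187.7 [ 0.5474 -0.1028  0.1357]
knob [ 0.5525 -0.1059  0.1228] (array([324.0631, 189.7034]), np.float64(0.26208633743057114)) (array([384.9866, 121.2827]), np.float64(0.27825429717547123))
```

View pics/w7.png

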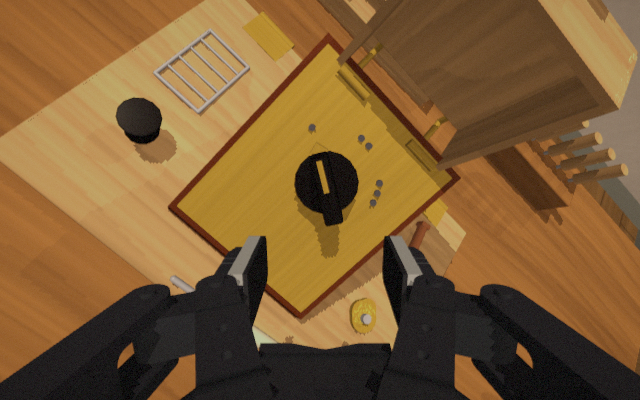

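```bash
cat > knob.py <<'E'
from h import *
def knob(d,cal,HIN=HIN):
    K=cal["camera_matrix"];T=cal["world_from_camera"]
    v,u=np.mgrid[0:400,0:640];P=np.stack([(u-K[0,2])/K[0,0]*d,(v-K[1,2])/K[1,1]*d,d],-1)@T[:3,:3].T+T[:3,3]
    L=(P-HIN)@np.stack([X,Y,N],1)
    near=(np.abs(L[...,0]+.07)<.05)&(np.abs(L[...,1])<.05)&(d>.1)
    # face level
    f=near&(np.hypot(L[...,0]+.07,L[...,1])>.035)&(abs(L[...,2])<.01)
    z0=np.median(L[f][:,2]);
    A=np.c_[L[f][:,:2],np.ones(f.sum())];co=np.linalg.lstsq(A,L[f][:,2],rcond=None)[0]
    h=L[...,2]-z0
    b=near&(h>.034)&(h<.055)&(np.hypot(L[...,0]+.07,L[...,1])<.04)
    fl=near&(h>.005)&(h<.025)
    uv=np.argwhere(b)[:,::-1]
    rect=cv2.minAreaRect((L[b][:,:2]*1000).astype(np.float32))
    box=cv2.boxPoints(rect)
    e=box[1]-box[0] if np.linalg.norm(box[1]-box[0])>np.linalg.norm(box[2]-box[1]) else box[2]-box[1]
    ang=np.degrees(np.arctan2(e[1],e[0]))
    q=L[b][:,:2]-L[b][:,:2].mean(0);w=np.linalg.svd(q,full_matrices=False)[2][0];angp=np.degrees(np.arctan2(w[1],w[0]))
    print("face z0",z0,"tilt",co,"bar top h",np.median(h[b]),"rect",rect,"ang X->Y minrect",ang,"pca",angp,"mean",L[b].mean(0),"n",b.sum())
    hh=h[fl];print("flange mean",L[fl][:,:2].mean(0),np.median(hh),(L[fl][:,:2].min(0)+L[fl][:,:2].max(0))/2)
    return P,L
if __name__=="__main__":
    import pickle
    d=np.load("w7.npy");cal=pickle.load(open("w7.pkl","rb"));knob(d,cal)
E
python3 knob.py
python3 -c "
import cv2
im=cv2.imread('pics/w7.png');cv2.imwrite('pics/w7z.png',cv2.convertScaleAbs(cv2.resize(im[110:260,260:420],None,fx=4,fy=4,interpolation=2),alpha=2.2))"
```

```text
face z0 0.0002759119409552431 tilt [0.0006 0.     0.0004] bar top h 0.04342252249425051 rect ((-69.43091583251953, 0.3808155059814453), (51.812835693359375, 14.077081680297852), 58.76898193359375) ang X->Y minrect 58.768974 pca -121.25564922292264 mean [-0.0685  0.0015  0.0435] n 1362
flange mean [-0.0673  0.0021] 0.015475567650013245 [-0.0694  0.0019]
```

View pics/w7z.png

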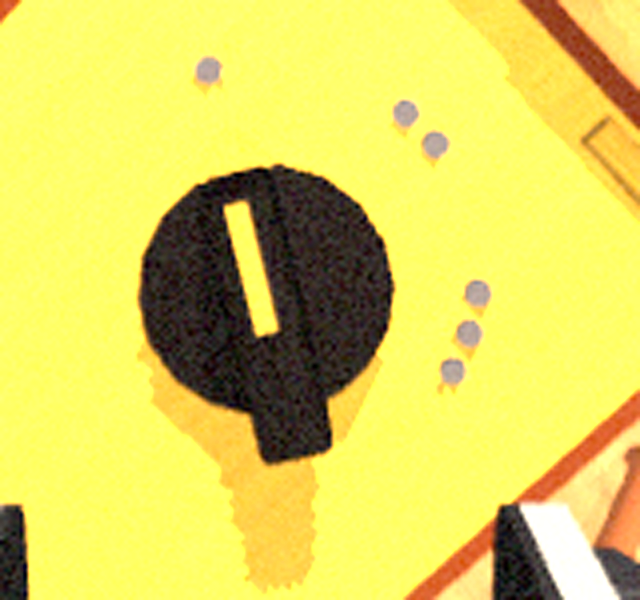

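```bash
cat >> h.py <<'E'
KG=HIN-.0695*X+.0008*Y+.030*N
def RK(deg): return RT@Ro.from_euler('z',deg,degrees=True).as_matrix()
E
python3 -c "
from h import *
print(*plan(KG+.05*N,RK(-59)))"
```

```text
[ 0.0053 -0.0014  0.2559] [ 0.0058  0.0011 -0.3115]
```

step_arm(
  steps=[0.6,0.005,-0.001,0.13,0.006,0,-0.15,0.6,0.005,-0.001,0.25,0.006,0,-0.31,0.6,0.005,-0.001,0.25,0.006,0,-0.31,0.6,0.005,-0.001,0.25,0.006,0,-0.31],
)

```text
time_s: 8.95
position: [0.5234, -0.1037, 0.1661]
tool_rot: [[0.463, 0.677, 0.572], [0.835, -0.55, -0.025], [0.298, 0.489, -0.82]]
ft_force: [-0.4, -0.1, 0.1]
grip_width: 0.0512
```

```bash
python3 - <<'E'
from knob import *
s=st()
cal=imaging.get_calibration("wrist");im,d=imaging.get_image("wrist");cv2.imwrite("pics/w8.png",im)
knob(d,cal)
print(*plan(KG+.008*N,RK(-59),env.observe()))
E
```

```text
8.95 q [-31.4  16.1 108.3  35.1  28.8 -24.7] p [ 0.5234 -0.1037  0.1661] F [-0.4 -0.1  0.1] T [0.04 0.18 0.02] g 0.0512
face z0 0.00027514556718376 tilt [ 0.0009 -0.0004  0.0004] bar top h 0.043389564535268155 rect ((-69.21699523925781, 0.4305076599121094), (52.031124114990234, 14.006573677062988), 59.069297790527344) ang X->Y minrect 59.069298 pca -121.30354941598846 mean [-0.068   0.0024  0.0435] n 2573
flange mean [-0.0676  0.0032] 0.015451854504778175 [-0.0694  0.0017]
[-0.0017 -0.0029  0.1498] [ 0.0015  0.     -0.0064]
```

View pics/w8.png

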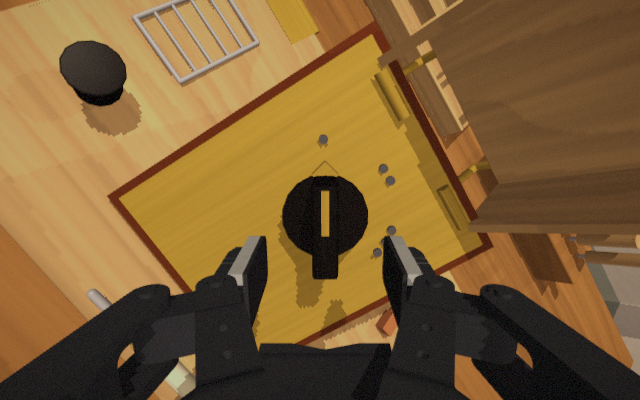

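step_arm(
  steps=[0.6,-0.002,-0.003,0.06,0,0,-0.005,0.6,-0.002,-0.003,0.11,0,0,-0.005,0.6,-0.002,-0.003,0.147,0,0,-0.005,0.6,-0.002,-0.003,0.147,0,0,-0.005,0.6,-0.002,-0.003,0.147,0,0,-0.005],
)

```text
time_s: 9.5
position: [0.5479, -0.1051, 0.1305]
tool_rot: [[0.458, 0.679, 0.574], [0.839, -0.544, -0.026], [0.294, 0.494, -0.818]]
ft_force: [-0.3, -0.1, 0.5]
grip_width: 0.051
```

```bash
python3 - <<'E'
from h import *
s=st();print(*plan(KG+.008*N,RK(-59),s))
E
```

```text
9.5 q [-29.7  21.7 107.6  40.3  23.9 -29.7] p [ 0.5479 -0.1051  0.1305] F [-0.3 -0.1  0.5] T [0.04 0.28 0.03] g 0.051
[ 0.0004 -0.0007  0.0031] [0.0024 0.     0.0024]
```

Now close on the bar.

step_arm(
  steps=[0,0,0,0,0,0,0,0,0,0,0,0,0,0,0,0,0,0,0,0,0,0,0,0,0,0,0,0,0,0,0,0,0,0,0,0,0,0,0,0,0,0],
  grip_force=50,
)

```text
time_s: 10.1
position: [0.5482, -0.1052, 0.13]
tool_rot: [[0.457, 0.679, 0.574], [0.839, -0.543, -0.026], [0.294, 0.494, -0.818]]
ft_force: [-1.3, 0.5, 2.9]
grip_width: 0.0129
```

```bash
python3 - <<'E'
from h import *
s=st();print((s["position"]-KG)@np.stack([X,Y,N],1)); print(s["ft_force"]@N)
im,d=imaging.get_image("wrist");cv2.imwrite("pics/w9.png",im)
E
```

```text
10.1 q [-29.7  21.8 107.6  40.3  23.9 -29.8] p [ 0.5482 -0.1052  0.13  ] F [-1.3  0.5  2.9] T [ 0.01  0.   -0.01] g 0.0129
[ 0.0001 -0.0003  0.0084]
3.107420204660834
```

View pics/w9.png

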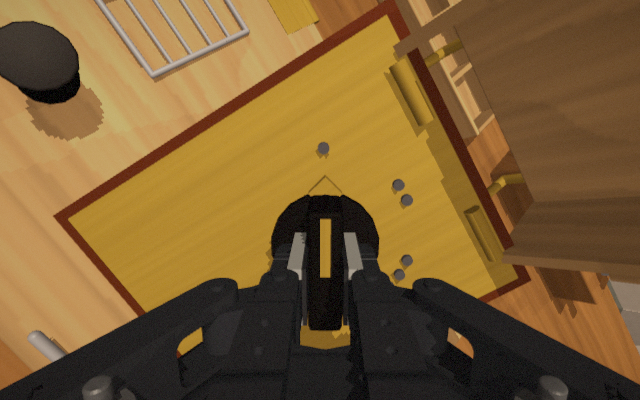

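step_arm(
  steps=[0,0,0,0.01,0,0,0,0,0,0,0.02,0,0,0,0,0,0,0.028,0,0,0,0,0,0,0.028,0,0,0,0,0,0,0.028,0,0,0],
)

```text
time_s: 10.65
position: [0.5531, -0.1054, 0.123]
tool_rot: [[0.457, 0.679, 0.574], [0.839, -0.543, -0.026], [0.294, 0.494, -0.818]]
ft_force: [-3.6, -0.6, 5.9]
grip_width: 0.0131
```

```bash
python3 - <<'E'
from h import *
s=st();print((s["position"]-KG)@np.stack([X,Y,N],1)); print(s["ft_force"]@N)
im,d=imaging.get_image("wrist");cv2.imwrite("pics/w10.png",im)
E
```

```text
10.65 q [-29.4  22.9 107.3  41.4  23.1 -30.8] p [ 0.5531 -0.1054  0.123 ] F [-3.6 -0.6  5.9] T [-0.03  0.06 -0.05] g 0.0131
[ 0.0001 -0.0002 -0.0002]
6.895378105770906
```

View pics/w10.png

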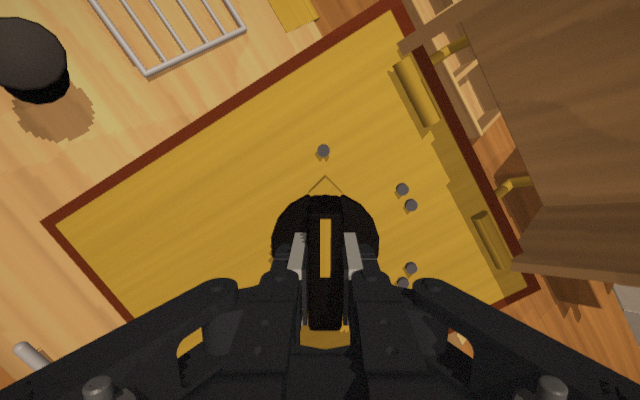

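step_arm(
  steps=[0,0,0,0,0,0,0.11,0,0,0,0,0,0,0.22,0,0,0,0,0,0,0.33,0,0,0,0,0,0,0.44,0,0,0,0,0,0,0.55,0,0,0,0,0,0,0.66,0,0,0,0,0,0,0.66],
)

```text
time_s: 11.4
position: [0.5533, -0.1056, 0.1232]
tool_rot: [[0.734, 0.361, 0.575], [0.458, -0.889, -0.027], [0.501, 0.283, -0.818]]
ft_force: [-1.9, -0.6, 7.5]
grip_width: 0.0128
```

```bash
python3 - <<'E'
from h import *
s=st();print((s["position"]-KG)@np.stack([X,Y,N],1)); print(s["ft_force"]@N)
print(*plan(KG,RK(0),s))
im,d=imaging.get_image("wrist");cv2.imwrite("pics/w11.png",im)
E
```

```text
11.4 q [-29.4  22.9 107.3  41.4  23.   -0.9] p [ 0.5533 -0.1056  0.1232] F [-1.9 -0.6  7.5] T [-0.11 -0.04 -0.09] g 0.0128
[ 0.0003 -0.0005 -0.0002]
7.268000794154314
[-0.0001 -0.0019 -0.0005] [ 0.0027 -0.0019  0.6514]
```

View pics/w11.png

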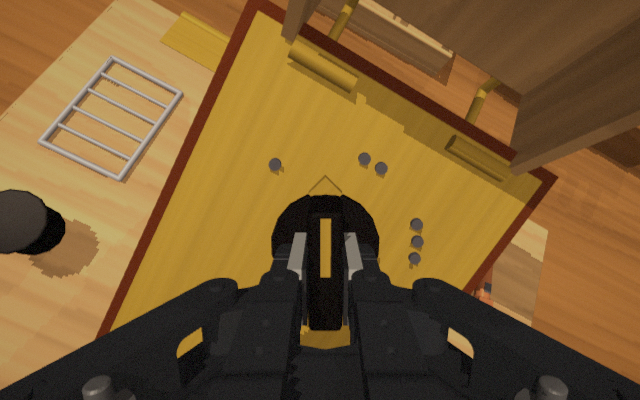

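The knob follows: its bar stays between the pads while the single stud has moved to (275,163) on the left. About 29.3° is left.

step_arm(
  steps=[0,0,0,0,0,0,0.11,0,0,0,0,0,0,0.22,0,0,0,0,0,0,0.33,0,0,0,0,0,0,0.44,0,0,0,0,0,0,0.55,0,0,0,0,0,0,0.65,0,0,0,0,0,0,0.65],
)

```text
time_s: 12.15
position: [0.5533, -0.1059, 0.1232]
tool_rot: [[0.817, -0.044, 0.575], [-0.034, -0.999, -0.027], [0.575, 0.003, -0.818]]
ft_force: [-3.5, -2.1, 7.2]
grip_width: 0.0128
```

```bash
python3 - <<'E'
from h import *
s=st();print((s["position"]-KG)@np.stack([X,Y,N],1)); print(s["ft_force"]@N)
print(*plan(KG,RK(0),s))
im,d=imaging.get_image("wrist");cv2.imwrite("pics/w12.png",im)
E
```

```text
12.15 q [-29.4  22.9 107.3  41.4  23.   28.3] p [ 0.5533 -0.1059  0.1232] F [-3.5 -2.1  7.2] T [-0.34  0.04 -0.23] g 0.0128
[ 0.0004 -0.0008 -0.0002]
7.819756487605369
[-0.0014 -0.0025 -0.0005] [ 0.0029 -0.0029  0.0017]
```

View pics/w12.png

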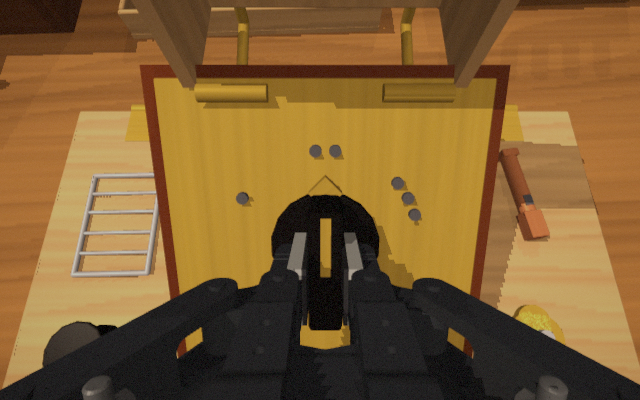

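step_arm(
  steps=[0,0,0,-0.01,0,0,0,0,0,0,-0.02,0,0,0,0,0,0,-0.028,0,0,0,0,0,0,-0.028,0,0,0,0.4,0,0,-0.028,0,0,0,0.4,0,0,-0.028,0,0,0,0.4,0,0,-0.028,0,0,0,0.4,0,0,-0.028,0,0,0],
)

```text
time_s: 13.0
position: [0.5479, -0.1048, 0.1293]
tool_rot: [[0.819, -0.041, 0.573], [-0.032, -0.999, -0.025], [0.574, 0.002, -0.819]]
ft_force: [-0.3, -0.3, -0.4]
grip_width: 0.034
```

```bash
python3 - <<'E'
from h import *
s=st();print((s["position"]-KG)@np.stack([X,Y,N],1)); print(s["ft_force"]@N)
E
```

```text
13.0 q [-29.7  21.8 107.6  40.3  23.9  29.1] p [ 0.5479 -0.1048  0.1293] F [-0.3 -0.3 -0.4] T [ 0.03  0.28 -0.05] g 0.034
[-0.0006  0.0001  0.008 ]
-0.2138688342175131
```

Released; back straight out along the axis.

step_arm(
  steps=[0.4,0,0,-0.1,0,0,0,0.4,0,0,-0.22,0,0,0,0.4,0,0,-0.34,0,0,0,0.4,0,0,-0.4,0,0,0,0.4,0,0,-0.4,0,0,0],
)

```text
time_s: 13.5
position: [0.4789, -0.1021, 0.2298]
tool_rot: [[0.816, -0.042, 0.576], [-0.031, -0.999, -0.028], [0.577, 0.005, -0.817]]
ft_force: [-0.2, -0.1, 0.2]
grip_width: 0.034
```

```bash
python3 - <<'E'
from knob import *
s=st()
cal=imaging.get_calibration("wrist");im,d=imaging.get_image("wrist");cv2.imwrite("pics/w13.png",im)
knob(d,cal)
im,d=imaging.get_image("scene");cv2.imwrite("pics/s13.png",im)
r=imaging.pinpoint("scene","cover_tab")[:1];u,v=r[0]["pixel"];print(r,px2w("scene",u,v,d[int(round(v)),int(round(u))]),tabat(2.2))
im,d=imaging.get_image("top");cv2.imwrite("pics/t13.png",im)
E
```

```text
13.5 q [-35.1   6.  108.3  29.5  38.7  38.4] p [ 0.4789 -0.1021  0.2298] F [-0.2 -0.1  0.2] T [0.02 0.33 0.06] g 0.034
face z0 0.0002881322300638961 tilt [ 0.0012 -0.0003  0.0004] bar top h 0.043423837153117206 rect ((-69.07492065429688, 0.37046194076538086), (51.59041976928711, 13.661603927612305), 0.16397857666015625) ang X->Y minrect 0.16397849 pca -179.66157476874415 mean [-0.068   0.0005  0.0436] n 1302
flange mean [-0.0666  0.0004] 0.015443153430031 [-0.0648  0.0003]
[{'pixel': [322.4, 170.4], 'score': 0.96}] [ 0.6841 -0.1038  0.3027] [ 0.6799 -0.1115  0.2975]
```

View pics/w13.png

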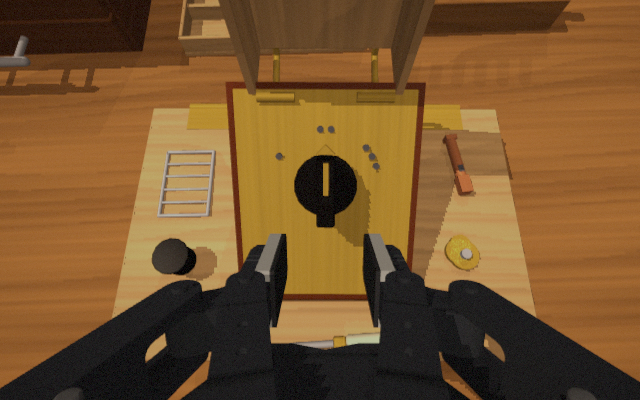

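View pics/s13.png

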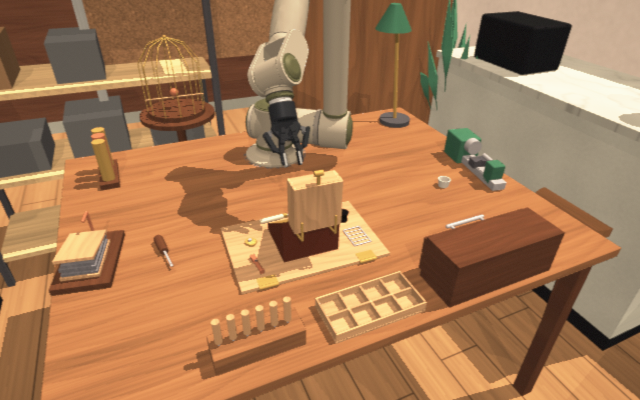

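The bar top is back at 43.4 mm (out), the pointer at 0° sits under the pair of studs (325,129), and the cover stands on its props (barrel at (320,172)). The bystanders look unmoved. Handing in.

```bash
python3 - <<'E'
from h import *
st();print(close_job())
E
```

```text
13.7 q [-35.    6.3 108.3  29.6  38.7  38.4] p [ 0.4794 -0.1018  0.2268] F [ 1.   1.  -0.3] T [0.02 0.24 0.04] g 0.0341
the job is handed in; nothing more can be done
None
```

The cover is propped open and the knob is at the pair of studs. The job was handed in at 13.7 s of the 56 s allowed.

**Cover:** I gripped the brass barrel by its ends and swung the cover to about 2.14 rad. When released, it settled back onto its props, and the last scene picture shows it standing there. The network put the barrel at (0.684, -0.104, 0.303), against (0.680, -0.112, 0.298) worked out for the 2.2 rad stop. That leaves 4 to 8 mm of disagreement, which I put down to the detection being slightly off.

**Knob:** I gripped the bar, pushed it in about 8.6 mm, turned it 59° clockwise and let it rise before opening the fingers. The last depth measurement has the bar within about 0.3° of straight up the slope. Its top is 43.4 mm above the face, the same as before pushing, so it is fully out.

**Surroundings:** In every force reading I took, the wrist force stayed under about 11 N. The bystanders look unmoved by eye in the last wrist and scene pictures; I did not measure their positions again. The gripper was more than 100 mm clear of everything at hand-in.

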